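# Level the appliance shelf with a pocket spirit level

## Robot

A 6-joint arm with a two-finger parallel gripper is mounted at the origin on a cart in front of the work surface, level with it; the furniture and walls round the work are solid. World frame = base frame: x ahead of the robot, y to its left, z up, the work surface at z = 0. Lengths are in m, angles in rad, forces in N, time in s.
With the tool pointing down it reaches from about 0.425 to 0.95 m from the base axis. Payload 3.5 kg.
Tool frame: the origin (TCP) lies between the finger pads; the fingertips stand 22 mm ahead of it and the grasp point (between the pads) lies 3 mm ahead of it (ctrl.nose_length is the z of the fingertips in the tool frame, in m); z points along the fingers, y is the line along which they close (so a half turn about z gives the same grasp; the last joint's range is limited). The gripper opens to 85 mm and grips with 20 to 120 N. Pads are 22 mm wide; open, the fingers measure 114 mm over their backs; the gripper's body (76 mm by 85 mm) begins 54 mm behind the grasp point. The pads swing forward as they close: fully open they stand 13 mm farther back than shut.
Start: joints at [-1.497, 0.286, 1.577, -0, 1.279, -0.15], TCP at [0.15, -0.658, 0.23] pointing down, gripper open.
Joint ranges: [-2.77, 2.77], [-0.9, 2.22], [0.21, 2.48], [-1.53, 4.67], [0.24, 2.81], [-2.84, 2.84]. Speed limits (rad/s): [2.79, 2.79, 3.14, 3.14, 3.14, 3.14].

## Interface

Orientations are given as a unit quaternion [x, y, z, w].
In Python, from plant import ctrl gives the robot as it stands. The module is installed in compiled form; this text tells all that it offers.
- The arm moves only by the tool send_rows, never from a script. Its argument "rows" is text: rows parted by semicolons, each of 7 numbers parted by spaces: the turn, a rotation vector about the tool's x, y, z in degrees, then the shift along the tool's x, y, z in mm, then the opening, from -1 (shut) to 1 (fully open). A call has 1 to 8 rows; each row is the pose to reach, as a shift and turn from the pose commanded when the call began, along the tool's axes at that moment; what a row does not reach only later rows make up. A row lasts 1/8 s, in which the tool goes at most 62.5 mm and 10.7 degrees, less where a joint would pass 70% of its speed; a pose out of reach is approached as far as the arm can. A call with a gripper value outside its range is refused whole. The fingers move at their own pace and stop on an object; "grip_force" is the grip in N (left out, the last holds). Time passes only in rows, so rows that repeat a pose let the fingers close. It gives the time, the measured TCP pose, the force, the opening and the grip force at its end, in the units of the state.
- ctrl.get_state(): the state, without advancing time (a new reading comes with each control period).
- ctrl.read_camera(name): name is "scene" or "top"; returns a dict with "color" (420x560x3 uint8, red, green, blue), "fx", "fy", "cx", "cy" (pixels), "extrinsics" (4x4, takes a point from world to camera coordinates). Camera axes: x right, y down, z forward; pixel columns grow to the right and rows downward; lengths in m; the calibration is good to about 2 mm. A picture is of the moment at which its call begins. There is no depth.
- ctrl.sign_off(): hands the job in; it is judged then, once.
Trained networks look in a picture, given as the dict that the camera call returned (one of the last four; its "shot" number tells which), for a name from the list of things; names that differ only in an ending like _2 or _b are one class to them, and where a whole thing is asked for, a point or a joint stands for the part that bears it (a point fixed in the world has none). Each returns a list of dicts, best first, with "p" (0 to 1); they miss things now and then, are a little off and sometimes report something else, mostly with a low value. They report only what shows in the picture. A call takes as long as a camera call. They do not tell look-alikes from the thing itself.
- ctrl.look_for(picture, target): "position" ([x, y, z] in m, in the coordinates of the camera as it stood for that picture, good to about 4 mm: the middle of the surface that is visible of it).
The state is a dict: "time": time; "qpos": joint angles; "dq": joint speeds; "joint_efforts": joint torques, N m; "eef_pos": TCP position; "tcp_rot": TCP orientation; "contact_force": force on the tool from outside, world axes, zero at the start; "wrist_torque": the same for the moment, N m; "opening": opening from 0.0 (shut) to 1.0 (fully open); "finger_force": force on a finger pad.
Only numpy, scipy, OpenCV 4.12 (cv2) and the standard library are available. Lean on these libraries where they do the work, as an engineer would, in place of code of your own. Each camera call takes 0.05 s, during which the arm holds its last target. There are 200 camera calls.

## Task

Swing both flaps of the small carton fully open, take out the yellow spirit level, lay it flat and lengthwise on the middle of the little steel shelf, clear of its knob, and let go of it. Then turn the black levelling knob of the shelf until the bubble sits between the two lines of the vial. Finish by pressing the level down onto the shelf from above, firmly but gently, and keep pressing: the job ends while the robot holds the level pressed down with the bubble still between the lines; leave the other things where they stand.

Things in the scene. Friction and masses are not known exactly. Their poses are not given: they have to be found in the camera images.
- carton: Fixed open cardboard carton, 120 (x) x 160 (y) x 50 high (mm), walls and floor 4 mm; origin at the centre of its underside, z up. A half-open flap hinges on each long side (x = -60 and +60 mm), 52 mm above the worktop. The level lies inside.
- flap_near (a joint): Flap on the carton's -x side, 40 mm wide, 154 long, 3 thick; stays where it is left. rad: 0 flat over the carton, 1.57 upright, 2.6 (stop) folded well outward; open from 1.8 on. Moves under about 1 N; opens when closed fingers, lowered between the two flaps, push its inner face outward.
- flap_far (a joint): The same for the flap on the carton's +x side.
- level: Loose yellow spirit level, 26 (x) x 120 (y) x 40 high (mm), 0.25 kg, flat top; origin at the centre of its underside, z up, y along its length. Green vial, 58 mm long, in the middle of the top, two black lines at y = -8.5 and +8.5 mm; rubber pads on top at both ends (centres at y = -44.5, +44.5 mm) are the places to press. Either end may point to the knob.
- bubble (a joint): Position of the pale bubble's centre (12 mm long) along the level's own y, in m; 0 is the middle. It stands between the lines within 0.0025 either way. It runs to the higher end: about 0.6 m per rad of slope, stops at 0.017, and comes to rest in about 1.5 s.
- stand: Fixed three-legged steel shelf; plate 160 (x) x 270 (y) x 10 mm, its top 72 mm above the worktop when level; origin on the worktop under the middle of the plate. It tilts about an axis along x at y = +115 mm, over its two fixed feet; the third foot, a stud at y = -105 mm, carries the knob that raises or lowers that end. The foot end starts too high, by 2 to 5 mm.
- shelf_spot (a point): Point on the plate's top face, midway in x, 30 mm toward +y from the middle: a good place for the centre of the level. Axes as the shelf's: y along the shelf, away from the knob; it tilts with the plate.
- knob_top (a point): Centre of the top of the round black levelling knob, 44 mm across; grip 30 mm high on a 6 mm collar, top 36 mm above the plate. Clockwise seen from above lowers the foot end: 1 rad moves 3.5 mm there and shifts the bubble of a level lying along the shelf by 9.6 mm away from the knob. Friction (0.12 N m) holds it. Needs 0.6 to 1.4 rad in all.
- peas_tin: Bystander: loose low tin, 75 across x 58 high (mm), origin at the centre of its underside.
- spice: Bystander: loose spice jar, 41 across x 105 high (mm), origin at the centre of its underside.
- ramekin: Bystander: loose small metal ramekin, 67 across x 40 high (mm), origin at the centre of its underside.
- fish_tin: Bystander: loose flat tin, 63 x 105 x 26 high (mm), origin at the centre of its underside.
Not all that is in view belongs to the job. Of the things that look like the level, take the one that is farthest to the robot's left at the start.

How it is judged:
By the outcome, as a careful person would: the job done as asked, in the order asked, and still so for the second after the job is handed in, while the arm keeps its last pose, push and grip.
It also fails if it takes over 64 s, if anything falls off the work surface, if the arm or the gripper's body presses on something with over 40 N, if the wrist force passes 120 N, or if a joint passes its speed limit or range.

## Working session

There is one attempt and no reset: what is moved stays moved. The work goes in short steps, Python scripts to look and compute and a tool call to move; the robot and the scene stay as the last step left them, time stands still between calls to the robot, and variables do not carry over. Pictures are saved under pics/ and viewed, at most 10 in all, crops included, and the job is handed in when it is done.

Besides the shell and the picture viewer there is one more tool, called as name(argument=value, ...) on one line, values as JSON. send_rows: Moves the arm, as the interface text tells. Its arguments: {"type":"object","properties":{"rows":{"type":"string"},"grip_force":{"type":"number"}},"required":["rows"]}

```bash
mkdir -p pics; cat > h.py <<'E'
import numpy as np, cv2
from plant import ctrl
def w(pic,p):
    E=np.array(pic["extrinsics"]); return np.linalg.inv(E)@np.r_[p,1]
def proj(pic,P):
    E=np.array(pic["extrinsics"]); c=(E@np.r_[P,1])[:3]
    return np.array([pic["fx"]*c[0]/c[2]+pic["cx"],pic["fy"]*c[1]/c[2]+pic["cy"]])
def ray(pic,u,v):
    E=np.linalg.inv(np.array(pic["extrinsics"])); d=E[:3,:3]@np.array([(u-pic["cx"])/pic["fx"],(v-pic["cy"])/pic["fy"],1]); return E[:3,3],d
def atz(pic,u,v,z):
    o,d=ray(pic,u,v); return o+d*(z-o[2])/d[2]
def tri(p1,a,p2,b):
    o1,d1=ray(p1,*a);o2,d2=ray(p2,*b)
    s=np.linalg.lstsq(np.c_[d1,-d2],o2-o1,rcond=None)[0]
    A=o1+d1*s[0];B=o2+d2*s[1]; return (A+B)/2,np.linalg.norm(A-B)
def save(pic,n,crop=None,k=1):
    im=pic["color"][:,:,::-1]
    if crop: im=im[crop[1]:crop[3],crop[0]:crop[2]]
    if k!=1: im=cv2.resize(im,None,fx=k,fy=k,interpolation=cv2.INTER_CUBIC)
    cv2.imwrite("pics/"+n+".png",im)
E
python3 - <<'E'
from h import *
np.set_printoptions(precision=4,suppress=True)
a=ctrl.read_camera("scene");b=ctrl.read_camera("top")
save(a,"s0");save(b,"t0")
for n,p in(("scene",a),("top",b)):
    print(n,p["fx"],p["cx"],p["cy"],np.linalg.inv(np.array(p["extrinsics"]))[:3].tolist())
    for t in "carton flap_near flap_far level stand shelf_spot knob_top peas_tin spice ramekin fish_tin".split():
        for r in ctrl.look_for(p,t)[:4]:
            if r["p"]>.2:
                q=w(p,r["position"])[:3]; print(n,t,round(r["p"],2),q,proj(p,q).round())
s=ctrl.get_state();print(s["eef_pos"],s["tcp_rot"],ctrl.nose_length,s["time"])
E
```

```text
scene 543.600247820268 274.8796157821516 207.379179895213 [[0.830393321683494, -0.30440331174567514, 0.46667499943935087, -0.23531004353267068], [-0.5565951615196549, -0.4149066737168181, 0.7197598754294063, -1.3003437654706829], [-0.02547071801818695, -0.8574328404624534, -0.5139651414445605, 1.0206343997698724]]
scene carton 0.84 [ 0.5348 -0.2695  0.0369] [306. 269.]
scene carton 0.33 [0.7756 0.043  0.0458] [308. 199.]
scene flap_near 0.38 [0.7237 0.2158 0.0624] [269. 181.]
scene flap_far 0.57 [ 0.5709 -0.23    0.0726] [307. 248.]
scene level 0.72 [ 0.7378 -0.2655  0.0313] [357. 246.]
scene level 0.65 [ 0.3987 -0.5138  0.0384] [320. 336.]
scene level 0.55 [ 0.5067 -0.3772  0.0363] [321. 292.]
scene shelf_spot 0.53 [0.6161 0.1307 0.0751] [256. 195.]
scene peas_tin 0.76 [0.7751 0.0433 0.0453] [307. 199.]
scene ramekin 0.67 [0.6127 0.1341 0.0763] [255. 195.]
scene ramekin 0.39 [0.6109 0.126  0.0751] [256. 196.]
top 407.20564961817746 277.97336393497693 208.76281825977614 [[0.012765361644582899, -0.9984209259999729, 0.05470557620059971, 0.523184810482748], [-0.9998557030181988, -0.0133
[... 372 characters left out ...]
flap_far 0.26 [ 0.7948 -0.0697  0.0102] [298. 149.]
top level 0.84 [ 0.5198 -0.1938  0.0462] [337. 233.]
top level 0.8 [ 0.5121 -0.3685  0.0405] [391. 236.]
top level 0.76 [ 0.4142 -0.4929  0.0395] [430. 267.]
top stand 0.79 [0.5271 0.1865 0.0722] [215. 229.]
top stand 0.51 [ 0.7927 -0.0686  0.0099] [297. 149.]
top shelf_spot 0.66 [0.5275 0.1841 0.0704] [216. 229.]
top knob_top 0.58 [0.5572 0.0885 0.1118] [246. 219.]
top peas_tin 0.83 [0.7858 0.0611 0.0589] [257. 148.]
top spice 0.73 [0.7355 0.228  0.1036] [201. 160.]
top ramekin 0.8 [ 0.7929 -0.0652  0.0075] [296. 149.]
top fish_tin 0.76 [0.6176 0.4878 0.0182] [125. 200.]
[ 0.1498 -0.6582  0.2297] [ 0.9937  0.1117 -0.     -0.    ] 0.022 1.2
```

View pics/s0.png

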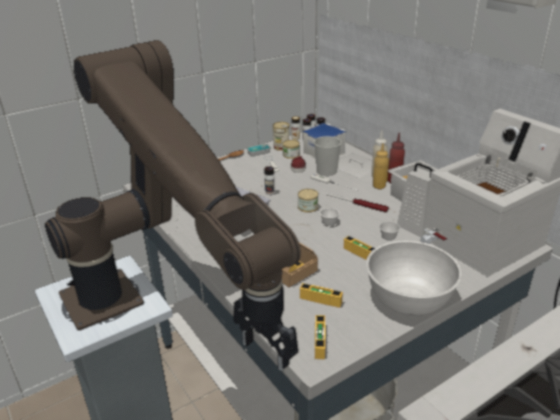

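```bash
python3 - <<'E'
import cv2
im=cv2.imread("pics/t0.png")[130:290,90:450]
cv2.imwrite("pics/t0c.png",cv2.resize(im,(795,353),interpolation=cv2.INTER_CUBIC))
E
```

```text
(no output)
```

View pics/t0.png

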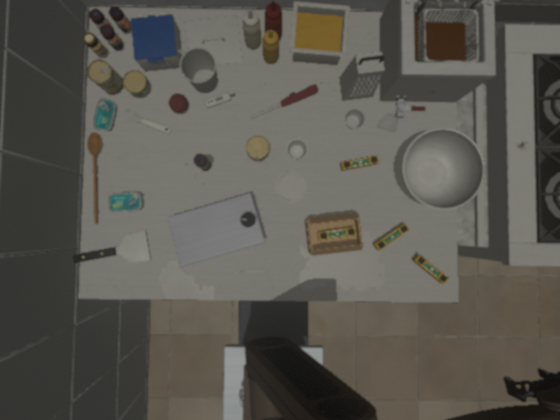

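Scene: the arm is at the left with the levels on the table. In the top view the four level look-alikes are at (337,234) in the carton, (359,163), (391,236) and (430,267). Robot left is image left, so the one in the carton at (337,234) is the one meant. The shelf is at (217,228) with its knob at (248,219). I'll confirm with an enlarged crop.

```bash
python3 - <<'E'
import cv2,numpy as np
im=cv2.imread("pics/t0.png")
a=cv2.resize(im[180:280,160:270],None,fx=5,fy=5,interpolation=cv2.INTER_CUBIC)
b=cv2.resize(im[205:265,300:370],None,fx=8,fy=8,interpolation=cv2.INTER_CUBIC)
cv2.imwrite("pics/cA.png",cv2.convertScaleAbs(a,alpha=1.5)); cv2.imwrite("pics/cB.png",cv2.convertScaleAbs(b,alpha=1.5))
E
```

```text
(no output)
```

View pics/cB.png

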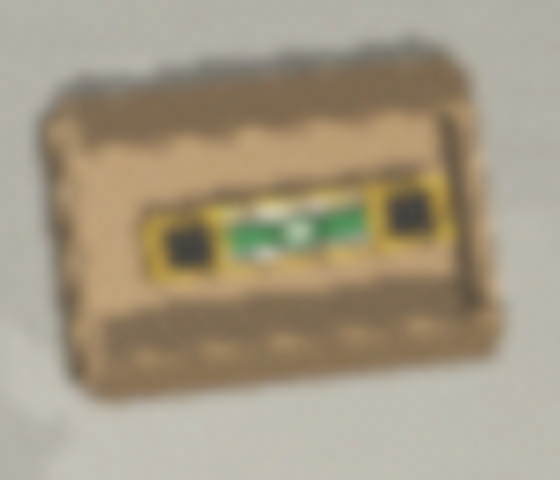

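View pics/cA.png

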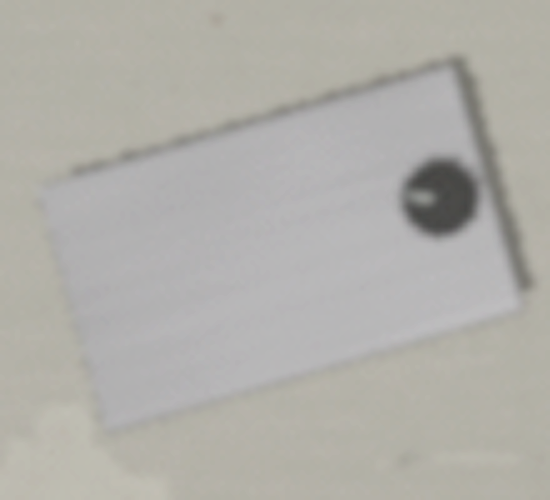

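The crop confirms it: a yellow level in the carton, pads at crop (187,247) and (407,213), bubble centred. The shelf corners show at crop A (40,188), (455,58), (525,295), (108,430), with the knob at (440,197).

```bash
python3 - <<'E'
from h import *
np.set_printoptions(precision=4,suppress=True)
b=ctrl.read_camera("top"); a=ctrl.read_camera("scene")
B=lambda x,y:((x+.5)/8-.5+300,(y+.5)/8-.5+205)
A=lambda x,y:((x+.5)/5-.5+160,(y+.5)/5-.5+180)
p=atz(b,*B(187,247),.044);q=atz(b,*B(407,213),.044)
d=p-q;print("level",(p+q)/2,np.linalg.norm(d),np.degrees(np.arctan2(-d[0],d[1])))
c=[atz(b,*A(*k),z) for k,z in (((40,188),.072),((455,58),.075),((525,295),.075),((108,430),.072))]
m=sum(c)/4;y=(c[0]+c[3]-c[1]-c[2])/2;x=(c[0]+c[1]-c[2]-c[3])/2
print("stand",m,np.linalg.norm(y),np.linalg.norm(x),np.degrees(np.arctan2(-y[0],y[1])),np.degrees(np.arctan2(x[1],x[0])))
yu=y/np.linalg.norm(y);print("spot",m+.03*yu)
print("knob",atz(b,*A(440,197),.110), "model",m-.105*yu)
for n,k in (("far in",((75,140),(440,110))),("far out",((75,90),(460,60))),("near in",((105,325),(460,290))),("near out",((105,395),(490,350)))):
    for z in (.052,.08): print(n,z,[atz(b,*B(*t),z)[:2] for t in k])
# second-view check: level on scene camera
for t in ("level","knob_top","shelf_spot"):
    for pic in (a,b):
        for r in ctrl.look_for(pic,t)[:4]: print(t,round(r["p"],2),proj(pic,w(pic,r["position"])[:3]).round(1))
print(proj(a,(p+q)/2),proj(a,m),ctrl.get_state()["time"])
E
```

```text
level [ 0.5185 -0.1948  0.044 ] 0.08847803640025592 9.472781605259442
stand [0.5301 0.1833 0.0735] 0.26918090894366314 0.15420800683656002 18.422311858908984 17.235987589009014
spot [0.5206 0.2118 0.0732]
knob [0.5583 0.0841 0.11  ] model [0.5632 0.0837 0.0747]
far in 0.052 [array([ 0.5528, -0.1057]), array([ 0.5665, -0.2498])]
far in 0.08 [array([ 0.5522, -0.1032]), array([ 0.5656, -0.2442])]
far out 0.052 [array([ 0.5725, -0.1055]), array([ 0.5864, -0.2577])]
far out 0.08 [array([ 0.5714, -0.1031]), array([ 0.585 , -0.2519])]
near in 0.052 [array([ 0.4803, -0.1181]), array([ 0.4957, -0.2579])]
near in 0.08 [array([ 0.4812, -0.1154]), array([ 0.4963, -0.2521])]
near out 0.052 [array([ 0.4529, -0.1183]), array([ 0.4724, -0.2698])]
near out 0.08 [array([ 0.4544, -0.1156]), array([ 0.4735, -0.2638])]
level 0.97 [320.1 335.4]
level 0.85 [356.  245.8]
level 0.72 [319.9 292.1]
level 0.47 [294.3 264.3]
level 0.89 [391.5 235.2]
level 0.85 [359.6 162.2]
level 0.8 [429.2 267.6]
level 0.69 [336.4 234. ]
shelf_spot 0.57 [255.4 195.9]
shelf_spot 0.76 [215.3 228.9]
[286.5666 256.5601] [227.6463 197.0126] 1.6
```

send_rows(rows="0 0 -10.5 46 -37 0 -1;0 0 -21 92 -74 0 -1;0 0 -31.5 139 -111 0 -1;0 0 -42 185 -148 0 -1;0 0 -52.5 231 -185 0 -1;0 0 -63 277 -222 20 -1;0 0 -73.5 324 -259 40 -1;0 0 -84 370 -296 60 -1", grip_force=40)

```text
time: 2.6
eef_pos: [0.4458, -0.2862, 0.1698]
tcp_rot: [0.662, 0.75, -0.0, 0.001]
contact_force: [0.4, -1.2, 0.1]
opening: -0.001
finger_force: 0.0
```

send_rows(rows="0 0 0 43 43 0 -1;0 0 0 86 87 0 -1;0 0 0 86 87 0 -1;0 0 0 86 87 45 -1;0 0 0 86 87 84 -1;0 0 0 86 107 84 -1;0 0 0 86 127 84 -1;0 0 0 86 147 84 -1")

```text
time: 3.6
eef_pos: [0.5822, -0.1859, 0.0897]
tcp_rot: [0.664, 0.747, 0.001, 0.001]
contact_force: [0.4, 0.1, 1.4]
opening: -0.003
finger_force: 0.3
```

send_rows(rows="0 0 0 0 1 0 -1;0 0 0 0 -40 0 -1;0 0 0 0 -80 0 -1;0 0 0 0 -100 0 -1;0 0 0 0 -120 0 -1;0 0 0 0 -122 0 -1;0 0 0 0 -60 -30 -1;0 0 0 0 -60 -80 -0.2")

```text
time: 4.6
eef_pos: [0.521, -0.1912, 0.163]
tcp_rot: [0.664, 0.748, -0.001, -0.003]
contact_force: [0.3, -0.8, 0.5]
opening: 0.197
finger_force: 0.0
```

```bash
python3 - <<'E'
from h import *
np.set_printoptions(precision=4,suppress=True)
a=ctrl.read_camera("scene");b=ctrl.read_camera("top")
c=lambda p,x0,y0,x1,y1:cv2.resize(p["color"][y0:y1,x0:x1,::-1],(390,330),interpolation=cv2.INTER_CUBIC)
cv2.imwrite("pics/f1.png",cv2.convertScaleAbs(np.hstack([c(a,240,210,345,300),c(b,285,195,390,285)]),alpha=1.4))
print({k:ctrl.get_state()[k] for k in("eef_pos","opening","time")})
E
```

```text
{'eef_pos': array([ 0.5256, -0.1943,  0.1724]), 'opening': 0.3747012125041239, 'time': 4.7}
```

View pics/f1.png

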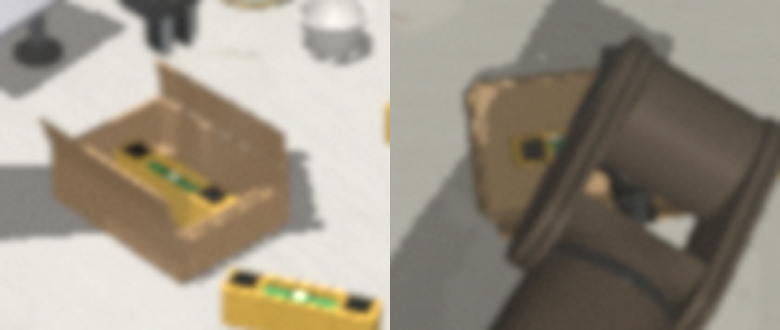

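The near flap leans slightly outward and the far flap is about upright, so both need more push. The level's pads are in clear view at scene crop (137,150) and (213,193).

```bash
python3 - <<'E'
from h import *
np.set_printoptions(precision=4,suppress=True)
a=ctrl.read_camera("scene");b=ctrl.read_camera("top")
S=lambda x,y:((x+.5)/3.714-.5+240,(y+.5)/3.667-.5+210)
B=lambda x,y:((x+.5)/8-.5+300,(y+.5)/8-.5+205)
print("pads",tri(a,S(137,150),b,B(187,247)),tri(a,S(213,193),b,B(407,213)))
C=np.array([.521,-.185,0]);t=np.radians(6);X=np.array([np.cos(t),np.sin(t),0]);Y=np.array([-X[1],X[0],0]);Z=np.array([0,0,1.])
inv=lambda p:((p[0]-240+.5)*3.714-.5,(p[1]-210+.5)*3.667-.5)
for th in (1.4,1.6,1.8,2.0,2.2,2.4):
  for s,n in((1,"far"),(-1,"near")):
    print(th,n,[np.round(inv(proj(a,C+s*.06*X+.052*Z+e*.077*Y+.04*(-s*np.cos(th)*X+np.sin(th)*Z)))) for e in(1,-1)])
print("carton rim",[np.round(inv(proj(a,C+i*.06*X+j*.08*Y+.05*Z))) for i in(1,-1) for j in (1,-1)])
E
```

```text
pads (array([ 0.5112, -0.1511,  0.0442]), np.float64(4.605438327079482e-05)) (array([ 0.5259, -0.2382,  0.0455]), np.float64(0.0003208398522317228))
1.4 far [array([157.,  57.]), array([283., 134.])]
1.4 near [array([ 59., 103.]), array([182., 186.])]
1.6 far [array([164.,  53.]), array([290., 129.])]
1.6 near [array([ 51., 107.]), array([174., 190.])]
1.8 far [array([172.,  51.]), array([297., 127.])]
1.8 near [array([ 43., 111.]), array([166., 195.])]
2.0 far [array([178.,  50.]), array([304., 126.])]
2.0 near [array([ 36., 117.]), array([159., 201.])]
2.2 far [array([184.,  51.]), array([310., 126.])]
2.2 near [array([ 30., 124.]), array([152., 209.])]
2.4 far [array([190.,  54.]), array([315., 129.])]
2.4 near [array([ 24., 133.]), array([146., 218.])]
carton rim [array([162.,  93.]), array([291., 173.]), array([ 52., 146.]), array([179., 234.])]
```

send_rows(rows="0 0 0 5 0 20 -1;0 0 0 5 0 30 -1;0 0 0 5 0 65 -1;0 0 0 5 5 89 -1;0 0 0 5 28 89 -1;0 0 0 5 52 89 -1;0 0 0 5 70 89 -1;0 0 0 5 70 89 -1")

```text
time: 5.8
eef_pos: [0.5898, -0.1786, 0.0757]
tcp_rot: [0.664, 0.748, -0.0, -0.001]
contact_force: [-0.3, 0.5, -1.0]
opening: -0.0
finger_force: 0.0
```

send_rows(rows="0 0 0 0 7 -4 -1;0 0 0 0 -50 -5 -1;0 0 0 0 -100 -5 -1;0 0 0 0 -125 -5 -1;0 0 0 0 -141 -5 -1;0 0 0 0 -141 -5 -1;0 0 0 0 -80 -40 -1;0 0 0 0 -70 -80 -0.2")

```text
time: 6.8
eef_pos: [0.522, -0.1863, 0.1566]
tcp_rot: [0.663, 0.748, 0.0, -0.001]
contact_force: [0.5, -0.8, -1.1]
opening: 0.201
finger_force: 0.0
```

```bash
python3 - <<'E'
from h import *
np.set_printoptions(precision=4,suppress=True)
a=ctrl.read_camera("scene")
c=lambda p,x0,y0,x1,y1:cv2.resize(p["color"][y0:y1,x0:x1,::-1],(390,330),interpolation=cv2.INTER_CUBIC)
cv2.imwrite("pics/f2.png",cv2.convertScaleAbs(np.hstack([c(a,240,210,345,300),c(a,180,140,320,258)]),alpha=1.4))
s=ctrl.get_state();print({k:s[k] for k in("eef_pos","opening","time","tcp_rot")})
E
```

```text
{'eef_pos': array([ 0.527 , -0.1884,  0.1651]), 'opening': 0.2857074240284676, 'time': 6.85, 'tcp_rot': array([0.6631, 0.7485, 0.0018, 0.0061])}
```

View pics/f2.png

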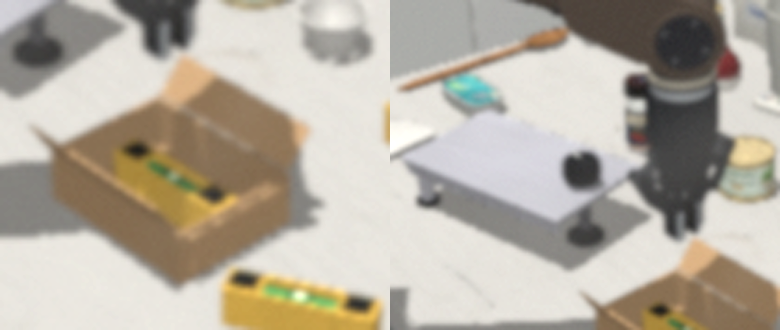

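Far flap tip at crop (185,55) and (308,130), near flap tip at (33,127): both at about 2.1 rad, so they count as open. Next is the grasp of the level.

send_rows(rows="0 0 -2.7 -7.5 -2.8 0 0.2;0 0 -2.7 -7.5 -2.8 30 0.2;0 0 -2.7 -7.5 -2.8 60 0.2;0 0 -2.7 -7.5 -2.8 90 0.2;0 0 -2.7 -7.5 -2.8 112 0.2;0 0 -2.7 -7.5 -2.8 124 0.2;0 0 -2.7 -7.5 -2.8 124 0.2;0 0 -2.7 -7.5 -2.8 124 -0.2")

```text
time: 7.85
eef_pos: [0.5194, -0.1952, 0.0339]
tcp_rot: [0.646, 0.763, 0.0, 0.001]
contact_force: [-0.0, 0.0, 0.8]
opening: 0.411
finger_force: 0.0
```

send_rows(rows="0 0 0 0 0 0 -0.6;0 0 0 0 0 0 -1;0 0 0 0 0 0 -1;0 0 0 0 0 0 -1;0 0 0 0 0 0 -1;0 0 0 0 0 -20 -1;0 0 0 0 0 -70 -1;0 0 0 0 0 -120 -1", grip_force=40)

```text
time: 8.85
eef_pos: [0.5173, -0.1941, 0.1524]
tcp_rot: [0.646, 0.763, -0.0, -0.002]
contact_force: [0.2, -1.1, -1.6]
opening: 0.289
finger_force: 40.0
```

```bash
python3 - <<'E'
from h import *
np.set_printoptions(precision=4,suppress=True)
a=ctrl.read_camera("scene");b=ctrl.read_camera("top")
S=lambda x,y:((x+.5)/2.786-.5+180,(y+.5)/2.797-.5+140)
A=lambda x,y:((x+.5)/5-.5+160,(y+.5)/5-.5+180)
c=[]
for s,t in (((97,110),(40,188)),((247,168),(455,58)),((167,220),(525,295)),((15,160),(108,430))):
    P,e=tri(a,S(*s),b,A(*t)); print(P,e); c.append(P)
m=sum(c)/4;y=(c[0]+c[3]-c[1]-c[2])/2;x=(c[0]+c[1]-c[2]-c[3])/2
print(m,np.linalg.norm(y),np.linalg.norm(x),np.degrees(np.arctan2(-y[0],y[1])))
print("spot",m+.03*y/np.linalg.norm(y))
print("knob",tri(a,S(190,158),b,A(440,197)))
cv2.imwrite("pics/g.png",cv2.convertScaleAbs(np.hstack([cv2.resize(a["color"][140:258,200:340,::-1],(390,330),interpolation=2),cv2.resize(b["color"][180:280,160:280,::-1],(390,330),interpolation=2)]),alpha=1.4))
s=ctrl.get_state();print({k:s[k] for k in("eef_pos","opening","time","tcp_rot")})
E
```

```text
[0.5607 0.3349 0.0707] 0.0024691518526586
[0.6411 0.0814 0.0725] 0.011233498343230168
[0.4958 0.0349 0.0731] 0.008249425181118564
[0.4137 0.2891 0.0648] 0.0022687927682838436
[0.5278 0.1851 0.0703] 0.26658330001988123 0.1532009560153286 17.75085876890427
spot [0.5187 0.2136 0.0697]
knob (array([0.557 , 0.0845, 0.1134]), np.float64(0.002626666991887319))
{'eef_pos': array([ 0.5218, -0.1967,  0.1593]), 'opening': 0.2872082569747466, 'time': 8.95, 'tcp_rot': array([0.6459, 0.7634, 0.0011, 0.0062])}
```

View pics/g.png

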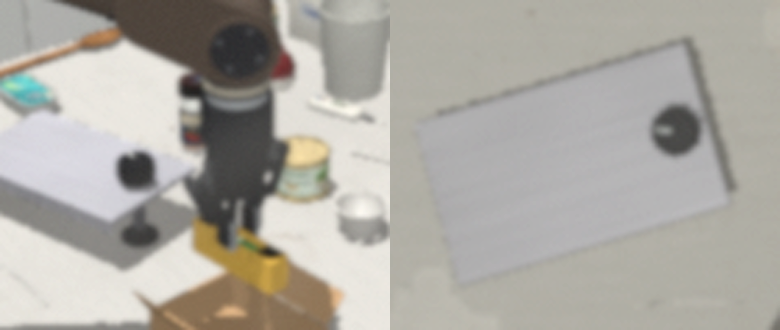

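send_rows(rows="0 0 0 30 4 -15 -1;0 0 -2 85 14 -15 -1;0 0 -4 142 24 -15 -1;0 0 -6 199 34 -15 -1;0 0 -8.5 256 43 -15 -1;0 0 -8.5 313 53 -15 -1;0 0 -8.5 365 62 -15 -1;0 0 -8.5 401 68 -5 -1")

```text
time: 9.95
eef_pos: [0.5182, 0.2142, 0.1565]
tcp_rot: [0.587, 0.81, -0.0, -0.0]
contact_force: [-0.3, -0.1, -2.5]
opening: 0.288
finger_force: 40.0
```

send_rows(rows="0 0 0 0 0 10 -1;0 0 0 0 0 25 -1;0 0 0 0 0 38 -1;0 0 0 0 0 44 -1;0 0 0 0 0 44 -1")

```text
time: 10.58
eef_pos: [0.5189, 0.2112, 0.1132]
tcp_rot: [0.588, 0.809, -0.0, -0.0]
contact_force: [0.3, -0.6, -2.4]
opening: 0.287
finger_force: 40.0
```

send_rows(rows="0 0 0 0 0 4 -1;0 0 0 0 0 6 -1;0 0 0 0 0 7 -1;0 0 0 0 0 7 -1")

```text
time: 11.08
eef_pos: [0.5191, 0.212, 0.1069]
tcp_rot: [0.588, 0.809, 0.0, 0.0]
contact_force: [0.4, -0.4, -2.6]
opening: 0.288
finger_force: 40.0
```

send_rows(rows="0 0 0 0 0 1 -1;0 0 0 0 0 1.5 -1;0 0 0 0 0 1.5 -1;0 0 0 0 0 1.5 -1")

```text
time: 11.58
eef_pos: [0.5191, 0.2119, 0.1054]
tcp_rot: [0.588, 0.809, 0.0, 0.0]
contact_force: [0.4, -1.0, -3.4]
opening: 0.292
finger_force: 40.0
```

send_rows(rows="0 0 0 0 0 1 -1;0 0 0 0 0 1 -1;0 0 0 0 0 2 -1;0 0 0 0 0 2 -1")

```text
time: 12.08
eef_pos: [0.5192, 0.2124, 0.1041]
tcp_rot: [0.588, 0.809, 0.0, -0.0]
contact_force: [-2.7, 2.4, 3.8]
opening: 0.289
finger_force: 40.7
```

send_rows(rows="0 0 0 0 0 0 -0.3;0 0 0 0 0 0 0.1;0 0 0 0 0 0 0.3;0 0 0 0 0 -1 0.35;0 0 0 0 0 -20 0.35;0 0 0 0 0 -60 0.35;0 0 0 -50 0 -75 0.35;0 0 0 -100 0 -75 0.35")

```text
time: 13.08
eef_pos: [0.5521, 0.1163, 0.1826]
tcp_rot: [0.587, 0.81, 0.002, 0.003]
contact_force: [1.0, -0.0, 0.2]
opening: 0.677
finger_force: 0.0
```

```bash
python3 - <<'E'
from h import *
a=ctrl.read_camera("scene");b=ctrl.read_camera("top")
cv2.imwrite("pics/k.png",cv2.convertScaleAbs(np.hstack([cv2.resize(a["color"][140:258,180:320,::-1],(390,330),interpolation=2),cv2.resize(b["color"][180:270,160:266,::-1],(390,330),interpolation=2)]),alpha=1.4))
s=ctrl.get_state();print({k:s[k] for k in("eef_pos","opening","time","tcp_rot","qpos")})
E
```

```text
{'eef_pos': array([0.55215619, 0.11330181, 0.18090157]), 'opening': 0.6778867085168989, 'time': 13.175, 'tcp_rot': array([5.89407245e-01, 8.07833057e-01, 7.33333503e-04, 2.07699953e-03]), 'qpos': array([ 2.30265024e-02,  8.60172726e-02,  1.90013860e+00, -1.48959724e-03,
        1.15124718e+00, -2.86512574e-01])}
```

View pics/k.png

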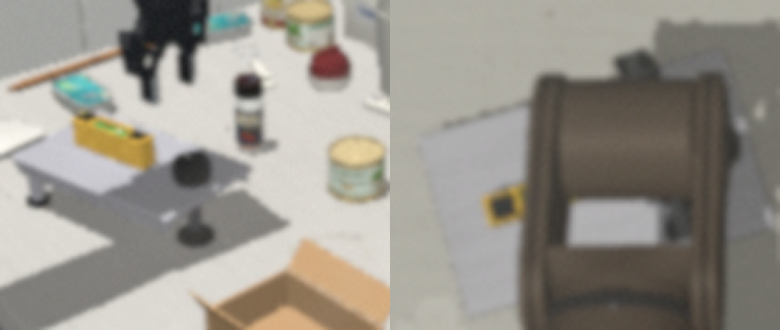

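send_rows(rows="0 0 -10 -33 -4 0 0.5;0 0 -20 -33 -4 10 0.5;0 0 -30 -33 -4 20 0.5;0 0 -40 -33 -4 22 0.5;0 0 -40 -33 -4 40 0.5;0 0 -40 -33 -4 58 0.5;0 0 -40 -33 -4 69 0.5;0 0 -40 -33 -4 69 0.3")

```text
time: 14.18
eef_pos: [0.5553, 0.0843, 0.1076]
tcp_rot: [0.276, 0.961, -0.0, -0.002]
contact_force: [-0.8, 0.3, 0.1]
opening: 0.648
finger_force: 0.0
```

send_rows(rows="0 0 0 0 0 0 0.1;0 0 0 0 0 0 -0.1;0 0 0 0 0 0 -0.3;0 0 0 0 0 0 -0.5;0 0 0 0 0 0 -0.5", grip_force=30)

```text
time: 14.8
eef_pos: [0.5571, 0.0835, 0.1108]
tcp_rot: [0.275, 0.961, -0.001, 0.001]
contact_force: [-1.7, -1.7, 5.0]
opening: 0.25
finger_force: 2.8
```

```bash
cat > bub.py <<'E'
from h import *
import sys
a=ctrl.read_camera("scene")
L=np.array([.519,.212,0]);t=np.radians(18.2);Y=np.array([-np.sin(t),np.cos(t),0])
im=a["color"]
x0,y0=[int(v) for v in proj(a,np.r_[L[:2],.114])]
big=cv2.resize(im[y0-22:y0+22,x0-26:x0+26,::-1],None,fx=15,fy=13.5,interpolation=2)
for k in(-.044,-.029,-.0085,.0085,.029,.044):
    p=proj(a,L+k*Y+np.array([0,0,.1155])); u=((p[0]-x0+26.5)*15-.5,(p[1]-y0+22.5)*13.5-.5)
    cv2.circle(big,(int(u[0]),int(u[1])),3,(0,0,255) if k<0 else (255,0,0),-1)
cv2.imwrite("pics/"+sys.argv[1]+".png",cv2.convertScaleAbs(big,alpha=1.3))
s=ctrl.get_state();print({k:s[k] for k in("eef_pos","opening","finger_force","time","tcp_rot")},x0,y0)
E
python3 bub.py b1
```

```text
{'eef_pos': array([0.55711588, 0.08354134, 0.1108314 ]), 'opening': 0.25259856383375323, 'finger_force': 2.8269176417961717, 'time': 14.85, 'tcp_rot': array([ 2.75290913e-01,  9.61360397e-01, -5.20064368e-04,  9.10578515e-04])} 220 184
```

View pics/b1.png

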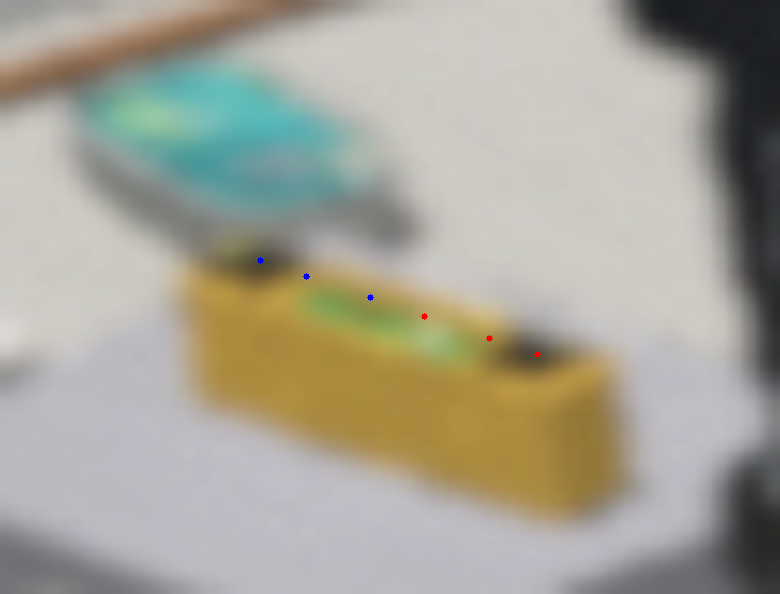

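The bubble is at picture (435,338), well toward the knob end of the vial. But the opening of 0.25 (about 21 mm) means the fingers did not stop on the 44 mm knob, so I look again with a two-camera composite.

```bash
python3 - <<'E'
from h import *
np.set_printoptions(precision=4,suppress=True)
a=ctrl.read_camera("scene");b=ctrl.read_camera("top")
ims=[]
for p in(a,b):
    im=p["color"][:,:,::-1].copy()
    c=proj(p,[.557,.084,.112]); print(c)
    x,y=int(c[0]),int(c[1]); big=cv2.resize(im[y-30:y+30,x-20:x+20],(400,600),interpolation=2)
    ims.append(cv2.convertScaleAbs(big,alpha=2.0))
    for t in("knob_top","stand"):
        for r in ctrl.look_for(p,t)[:2]:
            q=w(p,r["position"])[:3];print(t,round(r["p"],2),q,proj(p,q))
cv2.imwrite("pics/n.png",np.hstack(ims))
print(ctrl.get_state()["time"],ctrl.get_state()["opening"],ctrl.get_state()["contact_force"])
E
```

```text
[248.3553 196.5667]
knob_top 0.51 [0.5458 0.0681 0.1025] [248.1085 201.9175]
stand 0.78 [0.4941 0.1352 0.0757] [225.4109 205.2157]
stand 0.5 [0.5464 0.0693 0.1021] [248.0978 201.8319]
[247.5693 219.404 ]
knob_top 0.62 [0.5153 0.2475 0.0714] [195.2708 232.5677]
stand 0.82 [0.5155 0.2467 0.0719] [195.4968 232.5124]
15.15 0.24705391707266877 [-1.4099 -2.6511  5.9821]
```

View pics/n.png

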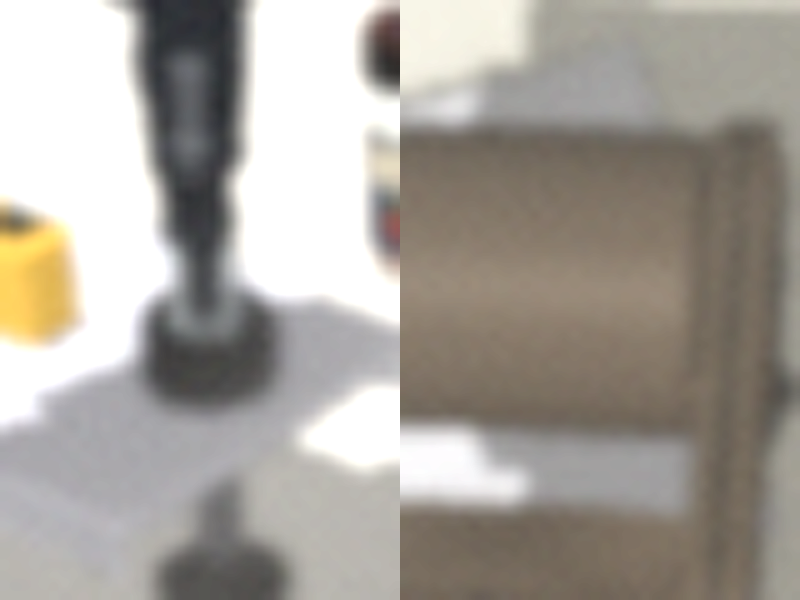

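The picture shows the closed fingertips standing on top of the knob at left-panel (205,330): the tips reach about 20 mm less far than assumed. I lift, open, and go lower, watching the force.

send_rows(rows="0 0 0 0 0 -15 -0.5;0 0 0 0 0 -25 0.3;0 0 0 0 0 -25 0.6;0 0 0 0 0 -20 0.6;0 0 0 0 0 -5 0.6;0 0 0 0 0 6 0.6;0 0 0 0 0 14 0.6;0 0 0 0 0 14 0.6")

```text
time: 16.15
eef_pos: [0.5556, 0.0842, 0.094]
tcp_rot: [0.275, 0.961, -0.0, -0.001]
contact_force: [0.4, 0.4, 0.2]
opening: 0.799
finger_force: 0.0
```

send_rows(rows="0 0 0 0 0 3 0.6;0 0 0 0 0 4 0.3;0 0 0 0 0 4 0;0 0 0 0 0 4 -0.3;0 0 0 0 0 4 -0.3", grip_force=50)

```text
time: 16.77
eef_pos: [0.5568, 0.0845, 0.092]
tcp_rot: [0.275, 0.961, 0.0, 0.0]
contact_force: [-0.4, 2.5, 3.8]
opening: 0.493
finger_force: 50.5
```

```bash
cat > bp.py <<'E'
from h import *
L=np.array([.519,.212,0]);t=np.radians(18.2);Y=np.array([-np.sin(t),np.cos(t),0]);X=np.array([Y[1],-Y[0],0])
def prof(n=3):
    acc=0
    for i in range(n):
        a=ctrl.read_camera("scene"); im=cv2.GaussianBlur(a["color"].astype(np.float32),(0,0),.5); acc=acc+im/n
    ks=np.arange(-36,37,2)/1000.
    best=None;out=[]
    offs=np.arange(-14,15,2)/1000.
    G=np.zeros((len(offs),len(ks),3))
    for i,o in enumerate(offs):
        for j,k in enumerate(ks):
            u,v=proj(a,L+k*Y+o*X+np.array([0,0,.1145])); G[i,j]=cv2.getRectSubPix(acc,(1,1),(float(u),float(v)))[0,0]
    green=(G[:,:,1]-G[:,:,0]); row=green.sum(1); i=row.argmax(); print("offset",offs[i])
    for j,k in enumerate(ks): print(int(round(k*1000)),G[i,j].round().astype(int).tolist(),int(green[i,j]))
if __name__=="__main__":
    prof();s=ctrl.get_state();print(s["time"],s["eef_pos"])
E
python3 bp.py
```

```text
offset -0.006
-36 [103, 89, 45] -14
-34 [110, 97, 48] -13
-32 [115, 104, 51] -10
-30 [118, 112, 55] -6
-28 [119, 117, 60] -2
-26 [119, 122, 65] 3
-24 [118, 127, 71] 8
-22 [121, 131, 78] 10
-20 [125, 135, 84] 10
-18 [128, 136, 86] 8
-16 [130, 137, 88] 7
-14 [130, 137, 87] 6
-12 [128, 135, 83] 7
-10 [124, 133, 79] 8
-8 [121, 130, 74] 8
-6 [117, 126, 68] 9
-4 [114, 123, 65] 8
-2 [112, 120, 62] 8
0 [109, 117, 60] 8
2 [107, 115, 58] 8
4 [108, 114, 58] 6
6 [109, 115, 58] 5
8 [109, 115, 59] 6
10 [108, 116, 59] 8
12 [106, 117, 60] 11
14 [103, 119, 61] 15
16 [105, 119, 61] 14
18 [108, 119, 61] 11
20 [114, 119, 60] 5
22 [119, 118, 59] -1
24 [124, 117, 58] -6
26 [128, 115, 56] -12
28 [130, 113, 55] -17
30 [127, 108, 53] -18
32 [121, 101, 50] -19
34 [113, 93, 47] -19
36 [103, 85, 45] -17
16.925 [0.55678715 0.08451783 0.09199717]
```

send_rows(rows="0 0 8 0 0 0 -0.3;0 0 16 0 0 0 -0.3;0 0 24 0 0 0 -0.3;0 0 32 0 0 0 -0.3;0 0 40 0 0 0 -0.3;0 0 45 0 0 0 -0.3;0 0 45 0 0 0 -0.3;0 0 45 0 0 0 -0.3")

```text
time: 17.92
eef_pos: [0.5573, 0.0842, 0.0894]
tcp_rot: [0.623, 0.782, 0.002, 0.001]
contact_force: [4.7, 1.3, -9.0]
opening: 0.497
finger_force: 51.9
```

send_rows(rows="0 0 0 0 0 0 -0.3;0 0 0 0 0 0 -0.3;0 0 0 0 0 0 -0.3;0 0 0 0 0 0 -0.3;0 0 0 0 0 0 -0.3;0 0 0 0 0 0 -0.3;0 0 0 0 0 0 -0.3;0 0 0 0 0 0 -0.3")

```text
time: 18.92
eef_pos: [0.5573, 0.0842, 0.0894]
tcp_rot: [0.623, 0.782, 0.002, 0.001]
contact_force: [5.9, 1.7, -8.1]
opening: 0.494
finger_force: 51.9
```

```bash
python3 bp.py
```

```text
offset -0.008
-36 [120, 108, 53] -11
-34 [121, 114, 56] -7
-32 [122, 119, 58] -2
-30 [122, 122, 60] 0
-28 [119, 123, 61] 3
-26 [116, 123, 62] 6
-24 [113, 122, 63] 8
-22 [110, 122, 65] 11
-20 [112, 124, 71] 12
-18 [119, 128, 79] 9
-16 [127, 134, 87] 7
-14 [136, 141, 95] 5
-12 [144, 148, 105] 3
-10 [147, 151, 107] 4
-8 [148, 154, 110] 5
-6 [143, 149, 104] 6
-4 [133, 142, 94] 8
-2 [124, 135, 84] 10
0 [116, 129, 76] 12
2 [107, 124, 69] 16
4 [103, 122, 66] 18
6 [101, 122, 65] 20
8 [103, 122, 64] 18
10 [105, 123, 64] 17
12 [107, 124, 64] 17
14 [110, 125, 64] 14
16 [113, 126, 64] 13
18 [117, 126, 63] 9
20 [123, 125, 62] 1
22 [128, 123, 60] -4
24 [130, 119, 58] -10
26 [131, 115, 55] -16
28 [128, 110, 53] -18
30 [124, 104, 51] -20
32 [118, 97, 49] -20
34 [110, 91, 47] -19
36 [102, 84, 45] -17
19.075 [0.55725019 0.08423024 0.08942175]
```

send_rows(rows="0 0 8 0 0 1 -0.3;0 0 16 0 0 2 -0.3;0 0 24 0 0 3 -0.3;0 0 28 0 0 4 -0.3;0 0 28 0 0 4 -0.3;0 0 28 0 0 4 -0.3;0 0 28 0 0 4 -0.3;0 0 28 0 0 4 -0.3")

```text
time: 20.08
eef_pos: [0.5575, 0.0839, 0.0876]
tcp_rot: [0.793, 0.609, 0.001, 0.001]
contact_force: [5.7, -0.7, -1.4]
opening: 0.495
finger_force: 52.6
```

send_rows(rows="0 0 0 0 0 0 -0.3;0 0 0 0 0 0 -0.3;0 0 0 0 0 0 -0.3;0 0 0 0 0 0 -0.3;0 0 0 0 0 0 -0.3;0 0 0 0 0 0 -0.3;0 0 0 0 0 0 -0.3;0 0 0 0 0 0 -0.3")

```text
time: 21.08
eef_pos: [0.5575, 0.0839, 0.0876]
tcp_rot: [0.793, 0.609, 0.001, 0.001]
contact_force: [5.7, -0.5, -0.5]
opening: 0.497
finger_force: 52.6
```

```bash
cat > bm.py <<'E'
from h import *
from scipy.optimize import least_squares
# fit the level's top (position, yaw, bubble) by rendering it against the picture
L0=np.array([.519,.212,.113])
def grid(cam):
    n=4; acc=0
    for i in range(n): a=ctrl.read_camera(cam); acc=acc+a["color"].astype(np.float32)/n
    return a,acc
def rend(q,a,shape,K=6):
    # q: dx,dy,yaw,bubble ; returns class map (area weights) in a window
    x,y,yaw,z,bub=q
    Y=np.array([-np.sin(yaw),np.cos(yaw),0]);X=np.array([Y[1],-Y[0],0]);C=np.array([x,y,z])
    x0,y0,w_,h_=shape
    lab=np.zeros((h_*K,w_*K),np.uint8)
    def poly(xa,xb,ya,yb,c,dz=0):
        P=[proj(a,C+u*X+v*Y+np.array([0,0,dz])) for u,v in((xa,ya),(xb,ya),(xb,yb),(xa,yb))]
        P=((np.array(P)+.5-[x0,y0])*K-.5)*16; cv2.fillPoly(lab,[np.round(P).astype(np.int32)],c,lineType=8,shift=4)
    def side(A,B,c):
        P=[proj(a,C+A[0]*X+A[1]*Y),proj(a,C+B[0]*X+B[1]*Y),proj(a,C+B[0]*X+B[1]*Y-[0,0,.04]),proj(a,C+A[0]*X+A[1]*Y-[0,0,.04])]
        P=((np.array(P)+.5-[x0,y0])*K-.5)*16; cv2.fillPoly(lab,[np.round(P).astype(np.int32)],c,shift=4)
    side((-.013,-.06),(-.013,.06),1); side((-.013,-.06),(.013,-.06),2)
    poly(-.013,.013,-.06,.06,3)
    for s in(-1,1): poly(-.009,.009,s*.0445-.009,s*.0445+.009,4)
    poly(-.007,.007,-.029,.029,5)
    poly(-.005,.005,bub-.006,bub+.006,6)
    for s in(-1,1): poly(-.007,.007,s*.0085-.0008,s*.0085+.0008,7)
    return np.stack([cv2.GaussianBlur(cv2.resize((lab==c).astype(np.float32),(w_,h_),interpolation=cv2.INTER_AREA),(0,0),.7) for c in range(8)],-1)
def fit(cam):
    a,im=grid(cam); c=proj(a,L0).astype(int); sh=(c[0]-16,c[1]-11,32,24) if cam=="scene" else (c[0]-28,c[1]-16,56,32)
    I=im[sh[1]:sh[1]+sh[3],sh[0]:sh[0]+sh[2]].reshape(-1,3)
    def cost(q):
        A=rend(q,a,sh).reshape(-1,8); m=A[:,0]<.6; B=A[m]; c,_,_,_=np.linalg.lstsq(B.T@B+1e-3*np.eye(8),B.T@I[m],rcond=None)
        return ((I[m]-B@c)**2).mean()+0*m.sum(),c
    from scipy.optimize import minimize
    best=None
    for b in (-.012,-.006,0,.006):
        q0=np.array([.519,.212,np.radians(18.2),.1135,b]); S=np.array([.004,.004,.02,.003,.004])
        r=minimize(lambda u:cost(q0+u*S)[0]+.5*(u[:4]**2).sum(),np.zeros(5),method="Nelder-Mead",options=dict(initial_simplex=np.vstack([np.zeros(5),np.eye(5)]),maxiter=250,xatol=.02,fatol=.05))
        q=q0+r.x*S
        print(cam,round(r.fun,1),q[:2].round(4),round(np.degrees(q[2]),1),q[3].round(4),"bubble mm",round(q[4]*1000,1))
        if best is None or r.fun<best[0]: best=(r.fun,q)
    print(cost(best[1])[1][[4,5,6]].round().tolist())
if __name__=="__main__":
    fit("scene"); s=ctrl.get_state(); print(s["time"],s["eef_pos"])
E
python3 bp.py; time python3 bm.py
```

```text
offset -0.01
-36 [114, 106, 53] -7
-34 [115, 113, 56] -2
-32 [115, 118, 59] 2
-30 [112, 121, 61] 9
-28 [110, 123, 63] 13
-26 [109, 123, 63] 13
-24 [108, 122, 63] 14
-22 [108, 122, 64] 14
-20 [109, 122, 66] 12
-18 [112, 123, 69] 11
-16 [119, 128, 76] 8
-14 [128, 133, 84] 5
-12 [134, 138, 92] 3
-10 [141, 145, 101] 3
-8 [144, 148, 106] 4
-6 [144, 150, 108] 6
-4 [141, 149, 106] 8
-2 [133, 141, 96] 8
0 [124, 135, 86] 10
2 [119, 131, 78] 11
4 [115, 128, 72] 13
6 [111, 126, 68] 15
8 [110, 126, 66] 16
10 [110, 126, 65] 15
12 [111, 125, 63] 13
14 [112, 124, 63] 11
16 [114, 123, 62] 8
18 [117, 122, 60] 4
20 [121, 121, 59] 0
22 [127, 119, 57] -7
24 [130, 116, 55] -14
26 [131, 113, 54] -17
28 [129, 108, 52] -20
30 [125, 104, 50] -21
32 [120, 99, 49] -21
34 [115, 93, 47] -21
36 [109, 89, 46] -20
21.225 [0.55750222 0.0839072  0.0876318 ]
scene 169.0 [0.5201 0.2097] 19.2 0.1139 bubble mm -12.6
scene 167.9 [0.5201 0.2089] 19.2 0.1143 bubble mm -3.7
scene 169.9 [0.52   0.2114] 18.9 0.1126 bubble mm 0.8
scene 168.2 [0.52   0.2082] 19.9 0.1149 bubble mm 4.4
[[45.0, 33.0, 27.0], [134.0, 125.0, 71.0], [173.0, 150.0, 111.0]]
21.425 [0.55748791 0.0839264  0.0876003 ]
real	0m6.233s
user	0m2.475s
sys	0m0.089s
```

send_rows(rows="0 0 0 0 0 0 0;0 0 0 0 0 0 0.4;0 0 0 0 0 0 0.6;0 0 0 0 0 -10 0.6;0 0 0 0 0 -50 0.6;0 0 -10 -40 0 -90 0.2;0 0 -20 -100 0 -90 -0.6;0 0 -30 -160 0 -90 -1")

```text
time: 22.42
eef_pos: [0.5166, -0.066, 0.1791]
tcp_rot: [0.613, 0.79, 0.0, 0.001]
contact_force: [0.6, -0.0, 0.0]
opening: 0.177
finger_force: 0.0
```

send_rows(rows="0 0 0 -30 0 0 -1;0 0 0 -60 0 0 -1;0 0 0 -60 0 0 -1;0 0 0 -60 0 0 -1")

```text
time: 22.92
eef_pos: [0.5311, -0.1224, 0.1775]
tcp_rot: [0.615, 0.788, 0.0, -0.001]
contact_force: [-0.6, -0.4, -0.3]
opening: -0.005
finger_force: 0.0
```

```bash
cat > tp.py <<'E'
from h import *
def prof(cam,n=6):
    acc=0
    for i in range(n): a=ctrl.read_camera(cam); acc=acc+a["color"].astype(np.float32)/n
    C=np.array([.519,.212,.114]);t=np.radians(18.2)
    # rectified patch of the top plane, 0.5 mm/px: rows across (X), cols along Y
    Y=np.array([-np.sin(t),np.cos(t),0]);X=np.array([Y[1],-Y[0],0])
    gx=np.arange(-25,25.1,.5)/1e3;gy=np.arange(-75,75.1,.5)/1e3
    m=np.array([[proj(a,C+u*X+v*Y) for v in gy] for u in gx],np.float32)
    R=cv2.remap(acc,m[...,0].copy(),m[...,1].copy(),cv2.INTER_CUBIC)
    np.save("r_%s.npy"%cam,R)
    g=R[:,:,1]-np.maximum(R[:,:,0],R[:,:,2]); ge=np.clip(R[...,1]-R[...,0],0,None)*(np.abs(gy)<.035)[None]
    print(cam,"green centroid across",(ge.sum(1)@gx/ge.sum()*1e3).round(1))
    yel=np.clip(R[...,0]-R[...,2]-30,0,None); ii,jj=np.nonzero(yel>15)
    (cy,cx),(wd,hd),ang=cv2.minAreaRect(np.c_[gx[ii],gy[jj]].astype(np.float32)*1e3); print("yellow box centre across,along",round(cy,1),round(cx,1),round(wd,1),round(hd,1),round(ang,1))
    i0=int(np.argmin(abs(gx-ge.sum(1)@gx/ge.sum()))); P=R[i0-4:i0+5].mean(0)
    for j in range(0,len(gy),4): print(round(gy[j]*1e3),P[j].round().astype(int).tolist(),end="; ")
    print()
prof("top");s=ctrl.get_state();print(s["time"],s["eef_pos"],s["tcp_rot"],s["opening"])
E
python3 tp.py
```

```text
top green centroid across -1.0
yellow box centre across,along -0.5 -2.5 119.1 24.5 89.5
-75 [127, 127, 127]; -73 [125, 125, 126]; -71 [121, 120, 121]; -69 [109, 109, 109]; -67 [97, 95, 93]; -65 [91, 85, 75]; -63 [97, 84, 59]; -61 [109, 92, 52]; -59 [117, 97, 51]; -57 [109, 92, 51]; -55 [91, 78, 50]; -53 [69, 62, 49]; -51 [54, 52, 49]; -49 [50, 50, 49]; -47 [49, 49, 49]; -45 [50, 50, 49]; -43 [50, 49, 49]; -41 [53, 52, 49]; -39 [63, 58, 49]; -37 [82, 72, 50]; -35 [103, 90, 52]; -33 [112, 102, 55]; -31 [108, 108, 60]; -29 [93, 107, 65]; -27 [78, 105, 68]; -25 [67, 104, 70]; -23 [63, 103, 69]; -21 [62, 102, 68]; -19 [61, 102, 67]; -17 [61, 101, 67]; -15 [60, 98, 66]; -13 [61, 94, 65]; -11 [62, 90, 65]; -9 [68, 93, 70]; -7 [83, 105, 81]; -5 [101, 118, 95]; -3 [116, 130, 108]; -1 [122, 134, 112]; 1 [119, 132, 109]; 3 [105, 121, 98]; 5 [87, 109, 84]; 7 [73, 100, 74]; 9 [65, 98, 69]; 11 [65, 101, 70]; 13 [64, 103, 70]; 15 [63, 103, 69]; 17 [61, 102, 68]; 19 [60, 102, 67]; 21 [61, 101, 66]; 23 [66, 101, 65]; 25 [82, 102, 63]; 27 [101, 103, 59]; 29 [114, 104, 55]; 31 [113, 97, 53]; 33 [98, 84, 51]; 35 [77, 68, 50]; 37 [58, 55, 49]; 39 [52, 51, 49]; 41 [50, 50, 49]; 43 [50, 50, 49]; 45 [50, 50, 49]; 47 [50, 50, 49]; 49 [58, 55, 49]; 51 [75, 66, 49]; 53 [99, 84, 54]; 55 [118, 102, 66]; 57 [126, 112, 82]; 59 [128, 118, 101]; 61 [125, 120, 114]; 63 [124, 122, 121]; 65 [123, 123, 124]; 67 [124, 123, 124]; 69 [124, 123, 124]; 71 [124, 123, 124]; 73 [123, 123, 123]; 75 [123, 123, 123]; 
23.225 [ 0.53136744 -0.12224903  0.1773669 ] [ 6.14892197e-01  7.88611164e-01  4.06338619e-06 -1.36316268e-04] -0.0025662527425525375
```

Top-view profile: pads at −45.6 and +43.0 mm, vial centred at −1.3 mm, bubble at −0.8 mm. The bubble is about 0.5 mm from the middle, so between the lines. Next is pressing the far pad.

send_rows(rows="0 0 0 30 5 0 -1;0 0 -4 85 15 0 -1;0 0 -4 142 25 0 -1;0 0 -4 199 35 0 -1;0 0 -4 256 45 0 -1;0 0 -4 310 55 0 -1;0 0 -4 355 63 0 -1;0 0 -4 370 65.5 0 -1")

```text
time: 24.22
eef_pos: [0.5044, 0.2543, 0.1774]
tcp_rot: [0.586, 0.81, -0.0, -0.0]
contact_force: [-0.8, 0.4, 0.1]
opening: -0.002
finger_force: 0.0
```

send_rows(rows="0 0 0 0 0 8 -1;0 0 0 0 0 18 -1;0 0 0 0 0 26 -1;0 0 0 0 0 32 -1;0 0 0 0 0 32 -1")

```text
time: 24.85
eef_pos: [0.5049, 0.2512, 0.1445]
tcp_rot: [0.588, 0.809, -0.001, -0.0]
contact_force: [0.3, 0.8, -0.0]
opening: -0.001
finger_force: 0.0
```

send_rows(rows="0 0 0 1 0 3 -1;0 0 0 1 0 6 -1;0 0 0 1 0 8 -1;0 0 0 1 0 8 -1")

```text
time: 25.35
eef_pos: [0.5047, 0.2528, 0.1372]
tcp_rot: [0.587, 0.809, -0.0, -0.0]
contact_force: [0.0, 0.5, -0.5]
opening: -0.002
finger_force: 0.0
```

send_rows(rows="0 0 0 0 0 1 -1;0 0 0 0 0 2 -1;0 0 0 0 0 2 -1")

```text
time: 25.72
eef_pos: [0.5048, 0.2527, 0.1353]
tcp_rot: [0.587, 0.809, -0.0, -0.0]
contact_force: [-0.9, 0.1, 0.6]
opening: -0.001
finger_force: 0.0
```

send_rows(rows="0 0 0 0 0 1 -1;0 0 0 0 0 2 -1;0 0 0 0 0 2 -1")

```text
time: 26.1
eef_pos: [0.5048, 0.2527, 0.1332]
tcp_rot: [0.587, 0.809, -0.0, -0.0]
contact_force: [0.2, -0.2, -0.0]
opening: 0.002
finger_force: 0.0
```

send_rows(rows="0 0 0 0 0 1 -1;0 0 0 0 0 2 -1;0 0 0 0 0 2 -1")

```text
time: 26.48
eef_pos: [0.5048, 0.2527, 0.1312]
tcp_rot: [0.587, 0.809, -0.0, -0.0]
contact_force: [-0.3, -0.0, 0.1]
opening: 0.001
finger_force: 0.0
```

send_rows(rows="0 0 0 0 0 1 -1;0 0 0 0 0 2 -1;0 0 0 0 0 2 -1")

```text
time: 26.85
eef_pos: [0.5048, 0.2527, 0.1293]
tcp_rot: [0.587, 0.809, -0.0, -0.0]
contact_force: [-0.4, -1.0, 0.5]
opening: -0.001
finger_force: 0.0
```

send_rows(rows="0 0 0 0 0 1 -1;0 0 0 0 0 1 -1;0 0 0 0 0 1 -1")

```text
time: 27.22
eef_pos: [0.5049, 0.2528, 0.1284]
tcp_rot: [0.587, 0.809, 0.0, 0.0]
contact_force: [-0.1, -0.2, -0.5]
opening: 0.002
finger_force: 0.0
```

send_rows(rows="0 0 0 0 0 1 -1;0 0 0 0 0 2 -1;0 0 0 0 0 2 -1")

```text
time: 27.6
eef_pos: [0.5048, 0.2527, 0.1262]
tcp_rot: [0.587, 0.809, -0.0, -0.0]
contact_force: [0.7, -0.1, -0.5]
opening: 0.001
finger_force: 0.0
```

send_rows(rows="0 0 0 0 0 1 -1;0 0 0 0 0 1 -1;0 0 0 0 0 1 -1")

```text
time: 27.98
eef_pos: [0.5049, 0.2527, 0.1254]
tcp_rot: [0.587, 0.809, -0.0, 0.0]
contact_force: [-0.0, -0.5, -0.2]
opening: -0.002
finger_force: 0.0
```

send_rows(rows="0 0 0 0 0 1 -1;0 0 0 0 0 1.5 -1;0 0 0 0 0 1.5 -1")

```text
time: 28.35
eef_pos: [0.5048, 0.2527, 0.1238]
tcp_rot: [0.587, 0.809, -0.0, -0.0]
contact_force: [0.2, 0.4, -0.3]
opening: -0.0
finger_force: 0.0
```

send_rows(rows="0 0 0 0 0 1 -1;0 0 0 0 0 1.5 -1;0 0 0 0 0 1.5 -1")

```text
time: 28.72
eef_pos: [0.5048, 0.2527, 0.1223]
tcp_rot: [0.587, 0.809, -0.0, -0.0]
contact_force: [0.1, -0.8, 0.3]
opening: -0.002
finger_force: 0.0
```

send_rows(rows="0 0 0 0 0 1 -1;0 0 0 0 0 1.5 -1;0 0 0 0 0 1.5 -1")

```text
time: 29.1
eef_pos: [0.5049, 0.2527, 0.1208]
tcp_rot: [0.587, 0.809, -0.0, -0.0]
contact_force: [-0.5, 0.0, 0.4]
opening: 0.002
finger_force: 0.0
```

send_rows(rows="0 0 0 0 0 1 -1;0 0 0 0 0 1.5 -1;0 0 0 0 0 1.5 -1")

```text
time: 29.48
eef_pos: [0.5049, 0.2528, 0.1193]
tcp_rot: [0.587, 0.809, -0.0, -0.0]
contact_force: [0.5, 0.1, 0.1]
opening: -0.003
finger_force: 0.0
```

send_rows(rows="0 0 0 0 0 0.5 -1;0 0 0 0 0 1 -1;0 0 0 0 0 1 -1")

```text
time: 29.85
eef_pos: [0.5049, 0.2528, 0.1183]
tcp_rot: [0.587, 0.809, -0.0, -0.0]
contact_force: [0.8, -0.3, -0.4]
opening: 0.001
finger_force: 0.0
```

send_rows(rows="0 0 0 0 0 1 -1;0 0 0 0 0 1.5 -1;0 0 0 0 0 1.5 -1")

```text
time: 30.22
eef_pos: [0.5048, 0.2527, 0.1168]
tcp_rot: [0.587, 0.809, -0.0, -0.0]
contact_force: [0.8, -0.2, -0.8]
opening: -0.003
finger_force: 0.0
```

send_rows(rows="0 0 0 0 0 1 -1;0 0 0 0 0 1.5 -1;0 0 0 0 0 1.5 -1")

```text
time: 30.6
eef_pos: [0.5048, 0.2527, 0.1153]
tcp_rot: [0.587, 0.809, -0.0, -0.0]
contact_force: [0.2, -0.7, 0.9]
opening: -0.001
finger_force: 0.0
```

send_rows(rows="0 0 0 0 0 0.5 -1;0 0 0 0 0 1 -1;0 0 0 0 0 1 -1")

```text
time: 30.98
eef_pos: [0.5049, 0.2528, 0.1143]
tcp_rot: [0.587, 0.809, -0.0, -0.0]
contact_force: [-0.1, 0.8, -0.7]
opening: -0.001
finger_force: 0.0
```

send_rows(rows="0 0 0 0 0 0.5 -1;0 0 0 0 0 1 -1;0 0 0 0 0 1 -1")

```text
time: 31.35
eef_pos: [0.5048, 0.2527, 0.1133]
tcp_rot: [0.587, 0.809, -0.0, -0.0]
contact_force: [0.4, 0.1, 0.3]
opening: -0.003
finger_force: 0.0
```

send_rows(rows="0 0 0 0 0 0.5 -1;0 0 0 0 0 1 -1;0 0 0 0 0 1 -1")

```text
time: 31.72
eef_pos: [0.5048, 0.2528, 0.1123]
tcp_rot: [0.587, 0.809, -0.0, -0.0]
contact_force: [0.1, -0.4, -0.0]
opening: -0.0
finger_force: 0.0
```

send_rows(rows="0 0 0 0 0 0.5 -1;0 0 0 0 0 1 -1;0 0 0 0 0 1 -1")

```text
time: 32.1
eef_pos: [0.5048, 0.2527, 0.1113]
tcp_rot: [0.587, 0.809, -0.0, -0.0]
contact_force: [-0.5, 1.1, 0.1]
opening: -0.0
finger_force: 0.0
```

send_rows(rows="0 0 0 0 0 0.5 -1;0 0 0 0 0 1 -1;0 0 0 0 0 1 -1")

```text
time: 32.48
eef_pos: [0.5049, 0.2528, 0.1104]
tcp_rot: [0.587, 0.809, 0.0, 0.0]
contact_force: [0.9, 0.0, 0.8]
opening: -0.004
finger_force: 0.2
```

```bash
python3 - <<'E'
from h import *
a=ctrl.read_camera("scene")
# vertical profile in the scene view through the TCP axis and beside it
s=ctrl.get_state();x,y=s["eef_pos"][:2];print(s["eef_pos"],s["contact_force"])
for z in range(200,60,-6):
    u,v=proj(a,[x,y,z/1000]); r=[a["color"][int(round(v)),int(round(u))+k].tolist() for k in(-8,-5,-3,0,3,5,8)]; print(z,round(u),round(v),[tuple(q) for q in r])
for q in ctrl.look_for(a,"level")[:5]: print(round(q["p"],2),w(a,q["position"])[:3].round(3))
E
```

```text
[0.50491997 0.25274024 0.11041402] [-0.16356492 -0.3735151   0.7024947 ]
200 209 159 [(32, 35, 35), (18, 20, 23), (19, 22, 23), (20, 21, 24), (22, 24, 25), (18, 20, 21), (22, 24, 26)]
194 209 161 [(39, 40, 41), (21, 22, 23), (22, 23, 24), (21, 23, 24), (21, 23, 25), (22, 23, 25), (39, 39, 39)]
188 209 163 [(55, 55, 54), (25, 24, 26), (21, 23, 24), (20, 22, 25), (21, 22, 24), (26, 28, 28), (59, 59, 58)]
182 209 164 [(47, 47, 45), (28, 25, 26), (20, 22, 24), (19, 20, 22), (21, 23, 25), (22, 24, 25), (46, 48, 47)]
176 209 166 [(26, 27, 28), (23, 23, 25), (19, 22, 24), (17, 18, 21), (20, 21, 23), (19, 20, 22), (41, 41, 41)]
170 210 167 [(25, 26, 27), (21, 24, 25), (19, 21, 23), (20, 23, 24), (20, 23, 25), (29, 30, 30), (93, 92, 90)]
164 210 169 [(22, 24, 25), (21, 23, 24), (18, 19, 22), (18, 20, 23), (27, 28, 29), (77, 79, 77), (140, 138, 134)]
158 210 170 [(24, 26, 27), (19, 20, 22), (19, 21, 22), (21, 22, 24), (27, 34, 35), (86, 97, 95), (146, 145, 141)]
152 210 172 [(74, 76, 75), (28, 35, 36), (21, 24, 25), (25, 26, 28), (42, 57, 57), (77, 115, 112), (132, 139, 132)]
146 210 173 [(100
[... 1164 characters left out ...]
59)]
86 212 188 [(142, 141, 145), (125, 106, 72), (117, 94, 41), (117, 94, 41), (117, 94, 41), (114, 93, 41), (105, 92, 45)]
80 212 190 [(132, 131, 136), (114, 98, 68), (118, 95, 44), (123, 99, 43), (118, 95, 42), (115, 92, 39), (115, 93, 40)]
74 212 191 [(114, 114, 117), (103, 90, 65), (113, 92, 45), (123, 100, 44), (117, 94, 41), (117, 94, 41), (117, 94, 41)]
68 212 193 [(83, 83, 86), (83, 81, 80), (92, 83, 71), (114, 94, 52), (117, 94, 44), (116, 93, 41), (117, 94, 41)]
62 212 194 [(82, 82, 85), (82, 82, 85), (85, 83, 82), (101, 88, 68), (112, 93, 51), (115, 93, 44), (116, 94, 42)]
0.95 [ 0.508 -0.378  0.037]
0.71 [ 0.396 -0.514  0.038]
0.65 [0.514 0.202 0.103]
0.57 [ 0.737 -0.264  0.032]
```

send_rows(rows="0 0 0 0 0 0.5 -1;0 0 0 0 0 1 -1;0 0 0 0 0 1 -1")

```text
time: 32.95
eef_pos: [0.5051, 0.2529, 0.1104]
tcp_rot: [0.587, 0.809, 0.0, 0.0]
contact_force: [-2.2, -0.5, 6.4]
opening: -0.002
finger_force: 2.8
```

send_rows(rows="0 0 0 0 0 0.5 -1;0 0 0 0 0 0.5 -1;0 0 0 0 0 0.5 -1")

```text
time: 33.33
eef_pos: [0.5052, 0.2529, 0.1104]
tcp_rot: [0.587, 0.809, 0.0, 0.0]
contact_force: [-4.0, -2.0, 7.4]
opening: -0.0
finger_force: 3.7
```

send_rows(rows="0 0 0 0 0 0.5 -1;0 0 0 0 0 1 -1;0 0 0 0 0 1 -1;0 0 0 0 0 1 -1;0 0 0 0 0 1 -1;0 0 0 0 0 1 -1;0 0 0 0 0 1 -1;0 0 0 0 0 1 -1")

```text
time: 34.33
eef_pos: [0.5054, 0.253, 0.1104]
tcp_rot: [0.587, 0.809, 0.0, 0.0]
contact_force: [-4.4, -1.5, 11.5]
opening: -0.002
finger_force: 5.6
```

send_rows(rows="0 0 0 0 0 0 -1;0 0 0 0 0 0 -1;0 0 0 0 0 0 -1;0 0 0 0 0 0 -1;0 0 0 0 0 0 -1;0 0 0 0 0 0 -1")

```text
time: 35.08
eef_pos: [0.5054, 0.253, 0.1105]
tcp_rot: [0.587, 0.809, 0.0, 0.0]
contact_force: [-3.9, -1.1, 11.2]
opening: -0.002
finger_force: 5.6
```

```bash
python3 tp.py | cut -c1-900; python3 bp.py
```

```text
top green centroid across -0.2
yellow box centre across,along -2.2 -57.1 14.7 26.9 71.1
-75 [128, 128, 129]; -73 [127, 126, 127]; -71 [123, 122, 123]; -69 [111, 110, 111]; -67 [98, 96, 94]; -65 [91, 85, 75]; -63 [98, 85, 57]; -61 [112, 94, 49]; -59 [119, 99, 47]; -57 [111, 93, 47]; -55 [92, 78, 46]; -53 [67, 60, 44]; -51 [49, 47, 43]; -49 [44, 44, 43]; -47 [42, 42, 42]; -45 [42, 42, 41]; -43 [40, 40, 40]; -41 [41, 40, 39]; -39 [47, 44, 38]; -37 [57, 51, 39]; -35 [69, 61, 40]; -33 [75, 69, 41]; -31 [73, 72, 43]; -29 [64, 73, 46]; -27 [54, 73, 49]; -25 [49, 75, 51]; -23 [48, 79, 53]; -21 [49, 82, 53]; -19 [49, 83, 54]; -17 [49, 82, 54]; -15 [48, 81, 52]; -13 [47, 78, 51]; -11 [48, 75, 51]; -9 [52, 73, 53]; -7 [61, 78, 59]; -5 [73, 85, 67]; -3 [82, 92, 74]; -1 [85, 94, 77]; 1 [81, 91, 73]; 3 [70, 83, 65]; 5 [58, 73, 55]; 7 [49, 66, 49]; 9 [44, 65, 46]; 11 [44, 67, 47]; 13 [44, 68, 47]; 15 [45, 69, 47]; 17 [45, 69, 47]; 19 [44, 69, 47]; 21 [44, 69, 47]; 23 [44, 67, 46]; 25 [42,
35.375 [0.50542275 0.25297988 0.1104266 ] [5.87354171e-01 8.09329956e-01 2.03744525e-04 2.42509287e-04] 0.0006542144660582734
offset -0.008
-36 [82, 71, 34] -11
-34 [82, 74, 35] -8
-32 [82, 76, 36] -6
-30 [84, 79, 38] -5
-28 [85, 81, 39] -3
-26 [85, 83, 41] -1
-24 [83, 83, 41] 0
-22 [81, 83, 42] 2
-20 [80, 84, 44] 3
-18 [83, 86, 48] 3
-16 [87, 89, 52] 2
-14 [92, 94, 57] 1
-12 [97, 98, 63] 1
-10 [100, 100, 66] 0
-8 [102, 103, 70] 1
-6 [101, 101, 68] 0
-4 [98, 98, 64] 0
-2 [94, 94, 60] 0
0 [90, 90, 54] 0
2 [85, 87, 49] 1
4 [81, 85, 46] 3
6 [79, 83, 44] 4
8 [81, 84, 42] 3
10 [83, 84, 42] 1
12 [84, 84, 42] 0
14 [87, 85, 42] -1
16 [88, 86, 41] -2
18 [91, 86, 41] -4
20 [94, 87, 42] -7
22 [96, 86, 42] -10
24 [97, 85, 43] -12
26 [96, 82, 43] -13
28 [93, 80, 45] -13
30 [90, 77, 48] -12
32 [87, 76, 51] -11
34 [85, 75, 54] -10
36 [83, 74, 57] -8
35.525 [0.50543127 0.25298073 0.11042839]
```

```bash
python3 -c "
from plant import ctrl
print(ctrl.sign_off())"
```

```text
the job is handed in; nothing more can be done
None
```

I handed the job in at about 35.5 s: both flaps are open at roughly 2.1 rad, short of the 2.6 rad stop. The level lies lengthwise on the shelf and is held down with about 11 N on its far pad. The bubble reads about 0.5 mm off centre, between the lines.

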